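# Close up the column and hold the galley's sprung lock arm open

### The arm

A 6-joint arm with a two-finger parallel gripper is mounted at the origin on a cart in front of the work surface, level with it; the furniture and walls round the work are solid. World frame = base frame: x ahead of the robot, y to its left, z up, the work surface at z = 0. Lengths are in mm, angles in degrees, forces in N, time in s.
With the tool pointing down it reaches from about 300 to 850 mm from the base axis. Payload 4.2 kg.
Tool frame: the origin (TCP) lies at the centre of the arm's flange, where the gripper is bolted on; the fingertips stand 191 mm ahead of it and the grasp point (between the pads) lies 172 mm ahead of it; z points along the fingers, x is the direction in which the jaws open and shut, and the axes are right-handed (so a half turn about z gives the same grasp; the last joint's range is limited). The gripper opens to 91 mm and grips with 3 to 60 N. Pads are 32 mm wide; open, the fingers measure 118 mm over their backs; the gripper's body (76 mm by 178 mm) begins 60 mm behind the grasp point.
Start: joints at [70.932, 18.312, 89.639, -0, 72.044, -1.146], TCP at [176.938, 547.098, 404.776] pointing down, gripper open.
Joint ranges: [-177.97, 177.97], [-48.28, 115.42], [12.27, 149.76], [-77.06, 257.06], [2.81, 150.46], [-146.56, 146.56]. Speed limits (degrees/s): [147.25, 147.25, 180, 180, 180, 180].

### API

Orientations are given as [roll, pitch, yaw] about the fixed x, y, z axes, in that order (R = Rz(yaw) Ry(pitch) Rx(roll)).
In Python, from workcell import telemetry, imaging, env gives the robot as it stands. The module is installed in compiled form; this text tells all that it offers.
- The arm moves only by the tool jog_arm, never from a script. Its argument "series" is a list of rows, each a list of 3 entries, a list of its own where there are three numbers: the shift along the world's x, y, z in mm, then the turn, a rotation vector about the world's x, y, z in rad, then the opening, from 0 (shut) to 1 (fully open). In form: [[[x, y, z], [ax, ay, az], jaw], ...]. A call has exactly 5 rows; each row is the pose to reach, as a shift and turn from the pose measured when the call began; what a row does not reach only later rows make up. A row lasts 1/12 s, in which the tool goes at most 41.7 mm and 7.16 degrees, less where a joint would pass 70% of its speed; a pose out of reach is approached as far as the arm can. A call with a gripper value outside its range is refused whole. The fingers move at their own pace and stop on an object; "squeeze" is the grip in N (left out, the last holds). Time passes only in rows, so rows that repeat a pose let the fingers close, or fill a call up. It gives the time, the measured TCP pose, the force and the opening at its end, in the units of the state.
- telemetry.state(): the state, without advancing time (a new reading comes with each control period).
- imaging.grab_frame(name): name is "side" or "top"; returns a dict with "pixels" (384x512x3 uint8, red, green, blue), "fov_y" (degrees; the focal length in pixels is half the picture's height over the tangent of half this angle, whatever the lens; pixels are square), "cx", "cy" (the principal point, pixels), "R" (3x3) and "t" (3): a world point X has camera coordinates R X + t. Camera axes: x right, y down, z forward; pixel columns grow to the right and rows downward; lengths in mm; the calibration is good to about 2 mm. A picture is of the moment at which its call begins. There is no depth.
- env.job_done(): hands the job in, once; it reports no verdict.
The state is a dict: "time_s": time; "qpos": joint angles; "qvel": joint speeds; "effort": joint torques, N m; "ee_pos": TCP position; "ee_rot": TCP orientation; "force": force on the tool from outside, world axes, zero at the start; "torque": the same for the moment, N m; "gripper_width": finger opening in mm.
Only numpy, scipy, OpenCV 4.12 (cv2) and the standard library are available. Lean on these libraries where they do the work, as an engineer would, in place of code of your own. Each camera call takes 0.05 s, during which the arm holds its last target.

### The job

Get the steel galley on the wooden board ready for the printing block that lies behind it: first push the loose metal bar along the galley until it butts flush against the metal bar already in place at the head end, and leave that one where it is. Then push the sprung lock arm (the bar across the galley with an upright post at its end) back towards the open end, past both clicks of its ratchet, until it is fully back, and finish while holding it there: on the ratchet alone it would creep forward to the last click, and I need the whole opening to set the block in. Leave everything else where it lies.

Things in the scene. Friction and masses are not known exactly. Their poses are not given: they have to be found in the camera images.
- galley: Steel tray 300 (x) x 132 mm (y) on a wooden board lying across the iron frame; fixed, turned +-7 deg. Origin: centre of the tray's underside = board top, 36 mm above the table; z up. Floor 3 mm thick. Head wall at -x, inner face x = -140 mm; +x end open. Side walls' inner faces y = +-63 mm; walls 18 mm high. Dark bracket with pivot, ratchet and pawl on its +y side (x 4 to 144, y 66 to 170, up to z 56 mm).
- set_bar: Grey metal bar 21 x 109 x 23 mm (its x, y, z), 0.19 kg, already in place: lies across the galley against an oak strip that touches the head wall, centre at about x = -110 mm, y = 0 of the galley. Origin: centre of the underside, on the galley floor. Its x axis is the galley's x.
- loose_bar: Grey metal bar 21 x 109 x 22.5 mm (its x, y, z), 0.13 to 0.26 kg, to be closed up. Lies loose across the galley floor, 13 to 37 mm short of set_bar on the open-end side, up to 7 deg askew. Origin: centre of the underside; 21 mm from set_bar's along x when flush, axes parallel. Pushed low at the middle of its outer long face it slides with about 2 N; at least 40 mm are free behind it.
- oak_strip: Brown oak strip 19 x 117 x 17 mm between head wall and set_bar, already in place. Origin: centre of the underside.
- lock_arm (a joint): Angle of the lock arm, rad: 0 = forward stop, 0.58 = fully back; grows counter-clockwise seen from above, the push post moving to the galley's open end (+x). Sprung forward: 5 N at the post when forward, 10 N fully back. Clicks at about 0.20 and 0.41; let go past a click, it creeps forward to 0.19 or 0.40 and is caught. Starts forward or caught on the first click.
- pawl (a joint): Angle of the small sprung ratchet pawl on the bracket, rad: 0 = dropped in behind a tooth (or past the last tooth), about 0.08 = lifted on the crest of a tooth. It works by itself.
- push_post (a point): On the axis of the upright steel post at the lock arm's end, by which the arm is pushed, 55 mm above the galley origin: middle of its grip, a round pin of 14 mm diameter, z 40 to 68 mm of the galley, 20 mm collar below, 17 mm head above (top at z 75 mm). Moves with the arm: x 18 to 110 mm, y -68 to -75 mm of the galley. Nothing but the arm within 40 mm of it.
- pivot (a point): Lock arm's pivot axis (x 64, y 85, z 30 mm of the galley); the post runs on a 160 mm circle about it. At arm angle q the post lies from here at 160 mm in the direction (-sin a, -cos a) of the galley's x and y, a = 0.29 - q.
- quoin_a: Black steel quoin 22 x 55 x 18 mm lying on the board between head wall and bracket; leave it. Origin: centre of the underside.
- quoin_b: Another black quoin 22 x 55 x 18 mm, on the board nearer to the head end; leave it. Origin: centre of the underside.
- roller (a point): Centre of the brass roller (24 mm diameter, z 7 to 25 mm of the galley) hung under the middle of the lock arm, on its head-end side. The arm itself is a dark steel bar 18 mm wide, z 26 to 33 mm, reaching over the side walls from the pivot to the push post.
- tweezers: Steel tweezers 14 x 120 x 10 mm lying on the board beyond the galley's open end; leave them. Origin: centre of the underside.

How it is judged (in metres and radians):
On the way, in this order (a step that is already met when the one before it is completed fails the run):
1. the loose bar stands flush against the set bar, which is still at the head end (x of loose_bar in the frame of set_bar between 0.0192 and 0.023 m and angle between the x axis of loose_bar and the x axis of set_bar, either way round below 0.035 rad and z of each of loose_bar, set_bar in the frame of galley below 0.006 m and x of set_bar in the frame of galley below -0.107 m and angle between the x axis of set_bar and the x axis of galley, either way round below 0.04 rad), for 0.3 s.
2. the lock arm has been pushed past the second click and the pawl has dropped in (all of step 1 and value of joint lock_arm above 0.43 rad and value of joint pawl below 0.03 rad), for 0.1 s.
At the end, for the whole second after the job is handed in: The loose bar is flush with the set bar (no gap over 2 mm, parallel within 2 degrees), the set bar still at the head end; the fingers hold the lock arm still beyond 0.50 rad (past the second click, where the pawl alone cannot keep it) with at least 3 N, the pawl dropped in (all of step 1 and value of joint lock_arm above 0.5 rad and value of joint pawl below 0.03 rad and velocity of joint lock_arm between -0.1 and 0.1 rad/s and contact force between the fingers and lock_arm above 3 N and linear speed of loose_bar below 0.01 m/s); the arm keeps its last pose, push and grip.
It fails at once if a quoin or the tweezers on the board are shifted by more than 2 cm (distance of any of quoin_a, quoin_b, tweezers from where it was at the start of the episode above 0.02 m).
It also fails if it takes over 53 s, if anything falls off the work surface, if the arm or the gripper's body presses on something with over 40 N, if the wrist force passes 120 N, or if a joint passes its speed limit or range.

## Working session

There is one attempt and no reset: what is moved stays moved. The work goes in short steps, Python scripts to look and compute and a tool call to move; the robot and the scene stay as the last step left them, time stands still between calls to the robot, and variables do not carry over. Pictures are saved under pics/ and viewed, and the job is handed in when it is done.

Besides the shell and the picture viewer there is one more tool, called after "Request:" as name(argument=value, ...) on one line, values as JSON. jog_arm: Moves the arm, as the interface text tells. Its arguments: {"type":"object","properties":{"series":{"type":"array"},"squeeze":{"type":"number"}},"required":["series"]}

```bash
mkdir -p pics; python3 - <<'E'
from workcell import telemetry, imaging
import cv2,json
print(telemetry.state())
for n in ("side","top"):
    f=imaging.grab_frame(n)
    cv2.imwrite(f"pics/{n}0.png",f["pixels"][:,:,::-1])
    print(n,{k:(v.tolist() if hasattr(v,'tolist') else v) for k,v in f.items() if k!="pixels"})
E
```

```text
{'time_s': 0.0, 'qpos': array([ 7.09327679e+01,  1.83526042e+01,  8.97072689e+01,  7.81139474e-05,
        7.20421364e+01, -1.14615563e+00]), 'qvel': array([-0.09723082,  0.00465428,  0.00584246, -0.07978279,  0.02767357,
       -0.06898453]), 'effort': array([-6.34716998e-04, -4.12454402e+01, -2.31969434e+01,  7.24539463e-02,
        4.54474753e-02, -1.48520762e-04]), 'ee_pos': array([176.87947183, 546.94727431, 403.90446562]), 'ee_rot': array([-1.79997885e+02,  1.01987615e-01,  7.20789012e+01]), 'force': array([ 0.42996532, -0.8989053 , -0.33473905]), 'torque': array([ 0.03645773, -0.00583496, -0.01986076]), 'gripper_width': 91.10610415988387}
side {'fov_y': 51.27531394346569, 'cx': 256.77422858733985, 'cy': 186.03325942861372, 'R': [[0.9994548079565891, -0.03236980584016687, -0.006502501236229379], [-0.02208928672941369, -0.5092005659853694, -0.8603643687484769], [0.024538750258377377, 0.8600389405544667, -0.5096379798108729]], 't': [-582.2042973173317, 174.62191045664275, 747.0614132461644]}
top {'fov_y': 48.07011438027796, 'cx': 256.8471764190995, 'cy': 192.73454992741316, 'R': [[0.007832727001382536, -0.9998356968216984, 0.016347102152701867], [-0.9956259315040366, -0.009319675558452816, -0.09296315487441732], [0.09310023042099053, -0.015547443794856907, -0.9955353454734817]], 't': [134.90173660375223, 587.7997239432299, 991.2478975575425]}
```

```bash
python3 - <<'E'
import cv2
for n in("side0","top0"):
    a=cv2.imread(f"pics/{n}.png"); cv2.imwrite(f"pics/{n}b.png",cv2.resize(a,(800,600),interpolation=cv2.INTER_CUBIC))
E
```

```text
(no output)
```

View pics/top0b.png

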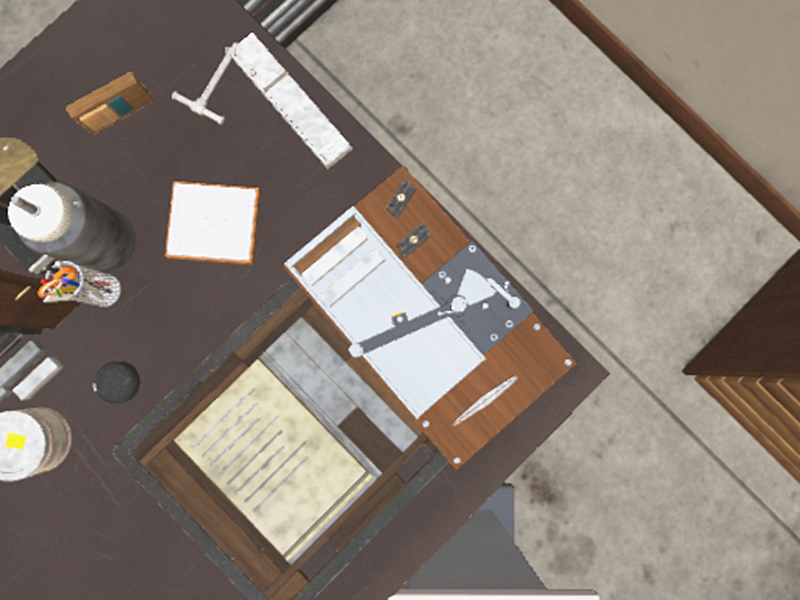

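View pics/side0b.png

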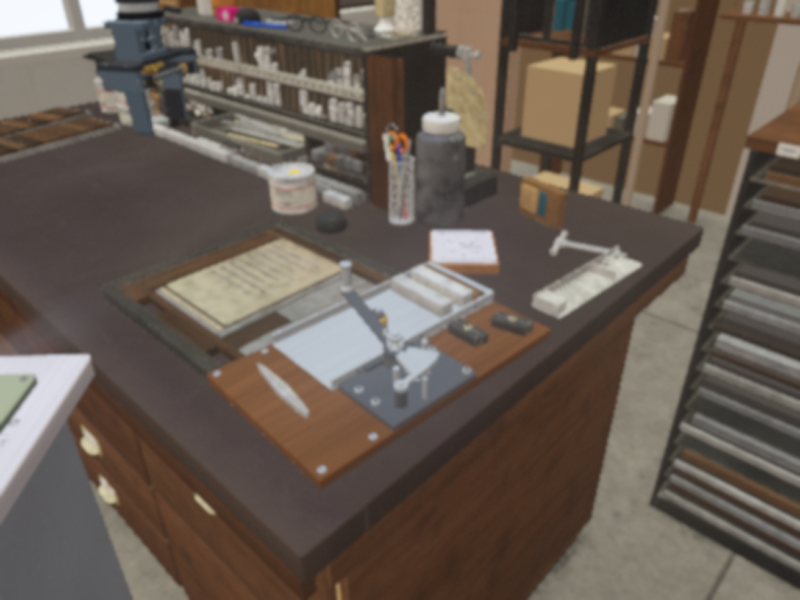

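```bash
python3 - <<'E'
import cv2
a=cv2.imread("pics/top0.png")[125:275,175:375]; cv2.imwrite("pics/topc.png",cv2.resize(a,None,fx=4,fy=4,interpolation=cv2.INTER_CUBIC))
a=cv2.imread("pics/side0.png")[160:285,145:345]; cv2.imwrite("pics/sidec.png",cv2.resize(a,None,fx=4,fy=4,interpolation=cv2.INTER_CUBIC))
E
```

```text
(no output)
```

View pics/topc.png

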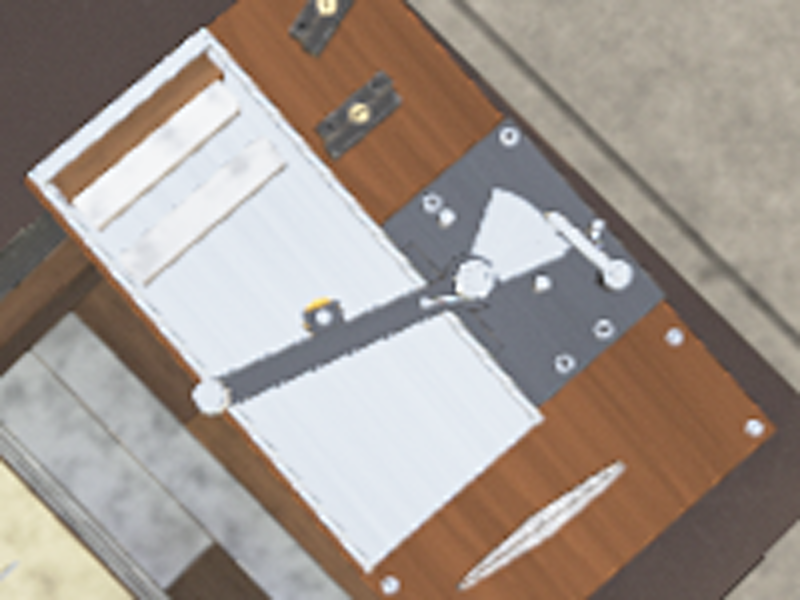

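View pics/sidec.png

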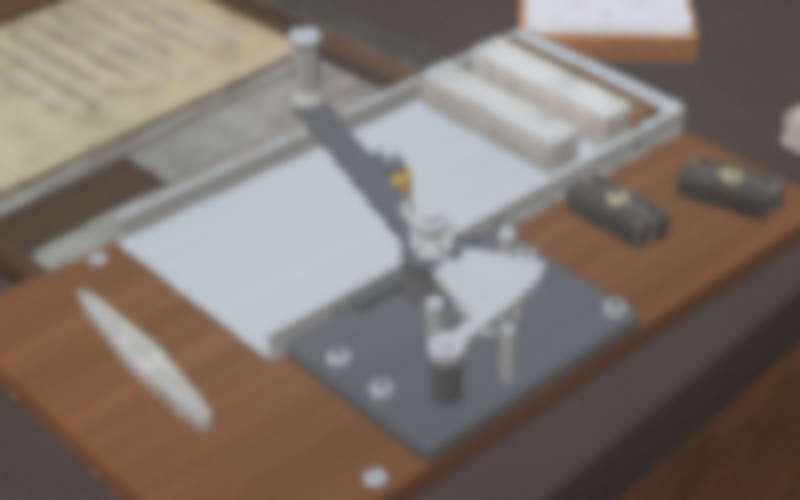

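```bash
cat > h.py <<'E'
import numpy as np, pickle, os
from scipy.optimize import least_squares
C={}
C['side']=dict(fov=51.27531394346569,c=(256.77422858733985,186.03325942861372),R=np.array([[0.9994548079565891,-0.03236980584016687,-0.006502501236229379],[-0.02208928672941369,-0.5092005659853694,-0.8603643687484769],[0.024538750258377377,0.8600389405544667,-0.5096379798108729]]),t=np.array([-582.2042973173317,174.62191045664275,747.0614132461644]))
C['top']=dict(fov=48.07011438027796,c=(256.8471764190995,192.73454992741316),R=np.array([[0.007832727001382536,-0.9998356968216984,0.016347102152701867],[-0.9956259315040366,-0.009319675558452816,-0.09296315487441732],[0.09310023042099053,-0.015547443794856907,-0.9955353454734817]]),t=np.array([134.90173660375223,587.7997239432299,991.2478975575425]))
def proj(n,X):
    k=C[n];f=192/np.tan(np.radians(k['fov']/2));p=k['R']@np.asarray(X,float)+k['t'];return np.array(k['c'])+f*p[:2]/p[2]
def back(n,uv,z):
    k=C[n];f=192/np.tan(np.radians(k['fov']/2));d=k['R'].T@np.array([(uv[0]-k['c'][0])/f,(uv[1]-k['c'][1])/f,1]);o=-k['R'].T@k['t'];return o+d*(z-o[2])/d[2]
def tc(u,v):return (175+(u-1.5)/4,125+(v-1.5)/4)   # topc
def sc(u,v):return (145+(u-1.5)/4,160+(v-1.5)/4)
def g2w(p,g):
    c,s=np.cos(p[2]),np.sin(p[2]);return np.array([p[0]+c*g[0]-s*g[1],p[1]+s*g[0]+c*g[1],36+g[2]])
def w2g(p,w):
    c,s=np.cos(p[2]),np.sin(p[2]);d=np.array(w)-[p[0],p[1],36];return np.array([c*d[0]+s*d[1],-s*d[0]+c*d[1],d[2]])
E
python3 - <<'E'
from h import *
np.set_printoptions(precision=1,suppress=True)
T=[((-150,66,18),tc(205,30)),((-150,-66,18),tc(28,178)),((150,66,18),tc(543,418)),((150,-66,18),tc(368,572))]
S=[((-150,66,18),sc(684,105)),((-150,-66,18),sc(515,32)),((150,66,18),sc(272,345)),((150,-66,18),sc(118,215))]
for name,use in(("top",[("top",T)]),("side",[("side",S)]),("both",[("top",T),("side",S)])):
    fn=lambda p:np.concatenate([proj(n,g2w(p,g))-uv for n,L in use for g,uv in L])
    r=least_squares(fn,[590,150,-2.4]);p=r.x
    print(name,p[:2],np.degrees(p[2]),fn(p))
    print(' post',w2g(p,back('top',tc(211,396),111)),w2g(p,back('side',sc(305,35),111)))
    for nm,uv in dict(setA=(76,203),setB=(225,82),setC=(241,104),setD=(99,229)).items():print(nm,w2g(p,back('top',tc(*uv),36+26)))
    for nm,uv in dict(lA=(122,252),lB=(268,141),lC=(287,163),lD=(145,283)).items():print(nm,w2g(p,back('top',tc(*uv),36+25.5)))
E
```

```text
top [569.5 165.5] -138.62934990657808 [-0.7 -0.3 -0.  -0.6  0.2  0.5  0.4  0.3]
 post [ 18.1 -67.3  75. ] [ 14.8 -72.1  75. ]
setA [-118.3  -55.2   26. ]
setB [-116.1   54.8   26. ]
setC [-100.3   53.4   26. ]
setD [-98.3 -55.   26. ]
lA [-79.8 -53.6  25.5]
lB [-74.   51.1  25.5]
lC [-57.2  51.1  25.5]
lD [-57.7 -55.2  25.5]
side [569.4 166.6] -138.09119306919624 [-0.4  0.7  0.8 -0.2  0.4 -1.8 -0.8  1.7]
 post [ 18.1 -66.6  75. ] [ 14.8 -71.3  75. ]
setA [-118.2  -53.2   26. ]
setB [-114.9   56.7   26. ]
setC [-99.2  55.2  26. ]
setD [-98.2 -53.2  26. ]
lA [-79.6 -52.   25.5]
lB [-72.8  52.7  25.5]
lC [-56.1  52.5  25.5]
lD [-57.6 -53.7  25.5]
both [569.4 165.8] -138.4072294754629 [-1.1 -0.2 -0.3 -0.3  0.2  0.3  0.6  0.3 -0.1  1.1  1.2  0.   0.  -1.7
 -0.9  1.7]
 post [ 18.  -67.1  75. ] [ 14.7 -71.9  75. ]
setA [-118.3  -54.6   26. ]
setB [-115.7   55.4   26. ]
setC [-100.   54.   26.]
setD [-98.4 -54.4  26. ]
lA [-79.8 -53.1  25.5]
lB [-73.6  51.7  25.5]
lC [-56.8  51.5  25.5]
lD [-57.8 -54.7  25.5]
```

Request:
jog_arm(series=[[[28,-24,0],[0,0,0.07],0.66],[[56,-48,0],[0,0,0.14],0.66],[[84,-72,0],[0,0,0.21],0.66],[[112,-96,0],[0,0,0.28],0.66],[[140,-120,0],[0,0,0.35],0.66]])

```text
time_s: 0.52
ee_pos: [317.8, 425.7, 403.6]
ee_rot: [-180.0, 0.1, 92.4]
force: [0.6, 0.4, -0.7]
gripper_width: 61.7
```

Request:
jog_arm(series=[[[28,-24,0],[0,0,0.07],0.66],[[56,-48,0],[0,0,0.14],0.66],[[84,-72,0],[0,0,0.21],0.66],[[112,-96,0],[0,0,0.28],0.66],[[140,-120,0],[0,0,0.35],0.66]])

```text
time_s: 0.93
ee_pos: [458.8, 304.1, 403.3]
ee_rot: [-179.9, 0.1, 112.6]
force: [-0.2, -0.2, -0.1]
gripper_width: 60.5
```

Request:
jog_arm(series=[[[28,-24,0],[0,0,0.07],0.66],[[56,-48,-10],[0,0,0.14],0.66],[[84,-72,-30],[0,0,0.21],0.66],[[112,-96,-50],[0,0,0.28],0.66],[[134,-116.5,-70],[0,0,0.33],0.66]])

```text
time_s: 1.35
ee_pos: [594.4, 185.8, 332.3]
ee_rot: [-180.0, 0.2, 131.6]
force: [0.4, 1.2, -0.4]
gripper_width: 60.5
```

```bash
cat > snap.py <<'E'
import sys,cv2
from workcell import imaging,telemetry
tag=sys.argv[1]
for n,(r0,r1,c0,c1) in dict(top=(125,275,175,375),side=(160,285,145,345)).items():
    a=imaging.grab_frame(n)["pixels"][:,:,::-1]; cv2.imwrite(f"pics/{n}_{tag}.png",cv2.resize(a[r0:r1,c0:c1],None,fx=4,fy=4,interpolation=cv2.INTER_CUBIC))
s=telemetry.state()
from h import *
p=[569.5,165.7,np.radians(-138.5)]
print(s['time_s'],s['ee_pos'],s['ee_rot'],s['force'],s['gripper_width'],"galley tcp",w2g(p,s['ee_pos']))
E
python3 snap.py a
```

```text
1.45 [594.65103506 184.24956095 328.71579738] [-1.79540535e+02  3.78883214e-02  1.31300602e+02] [-0.62123117  0.8757489  -0.73903401] 60.491506649147134 galley tcp [-31.12832256   2.77278027 292.71579738]
```

View pics/side_a.png

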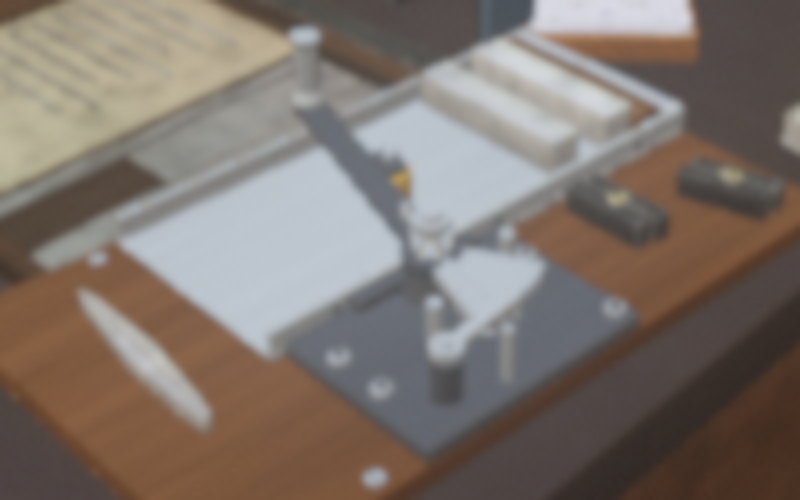

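View pics/top_a.png

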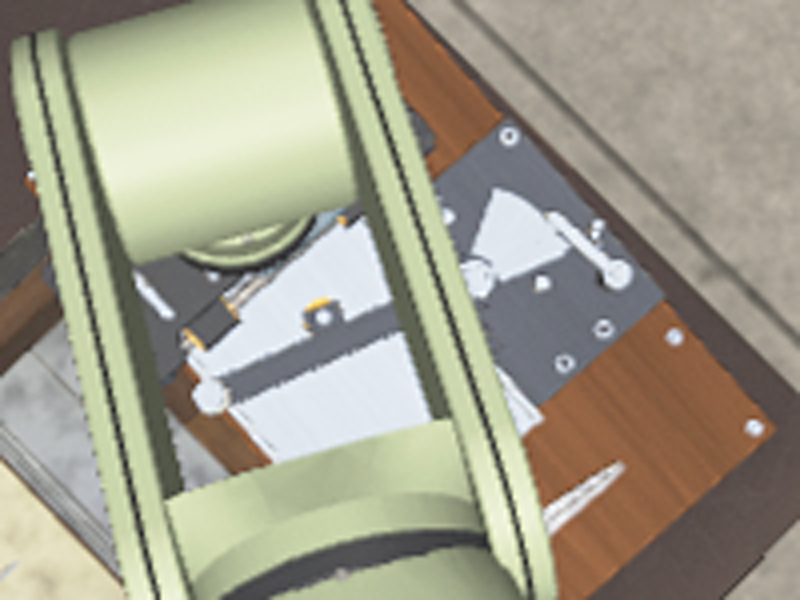

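```bash
python3 - <<'E'
from h import *
p=[569.5,165.7,np.radians(-138.5)]
for z in (138,200,330):
  for n in('side','top'): print(n,z,proj(n,(594.6,184.2,z)))
print(g2w(p,(-32,-1,0)))
from workcell import telemetry
print(telemetry.state()['ee_pos'])
import cv2
from workcell import imaging
cv2.imwrite('pics/sfull.png',imaging.grab_frame('side')['pixels'][:,:,::-1])
E
```

```text
side 138 [259.22789259 162.00474396]
top 138 [236.72819523 183.83044076]
side 200 [259.12551888 134.99301606]
top 200 [235.77457919 180.24185604]
side 330 [258.88292934  70.98476197]
top 330 [233.24068607 170.70647729]
[592.80396302 187.65279726  36.        ]
[594.65103506 184.24956095 328.71579738]
```

View pics/sfull.png

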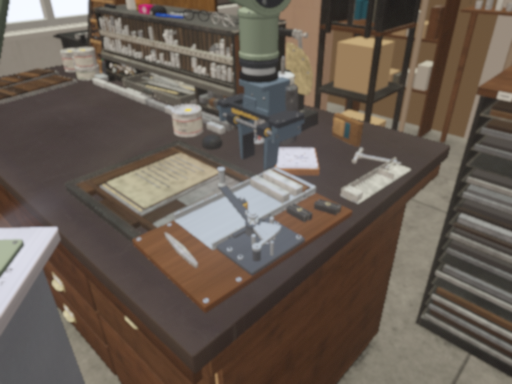

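Request:
jog_arm(series=[[[-2,3.4,-10],[0,0,0.004],0.66],[[-2,3.4,-30],[0,0,0.004],0.66],[[-2,3.4,-55],[0,0,0.004],0.66],[[-2,3.4,-72],[0,0,0.004],0.66],[[-2,3.4,-80],[0,0,0.004],0.66]])

```text
time_s: 1.92
ee_pos: [589.7, 190.5, 248.4]
ee_rot: [-179.5, -0.1, 131.6]
force: [-0.0, -0.5, 0.6]
gripper_width: 59.9
```

```bash
python3 snap.py b
```

```text
2.0167 [590.43138532 190.2926991  249.46402841] [-1.79518749e+02 -8.30782071e-02  1.31611248e+02] [ 0.66766719 -0.18497161  0.59019653] 60.36075691552909 galley tcp [-31.97229624  -4.54928713 213.46402841]
```

View pics/side_b.png

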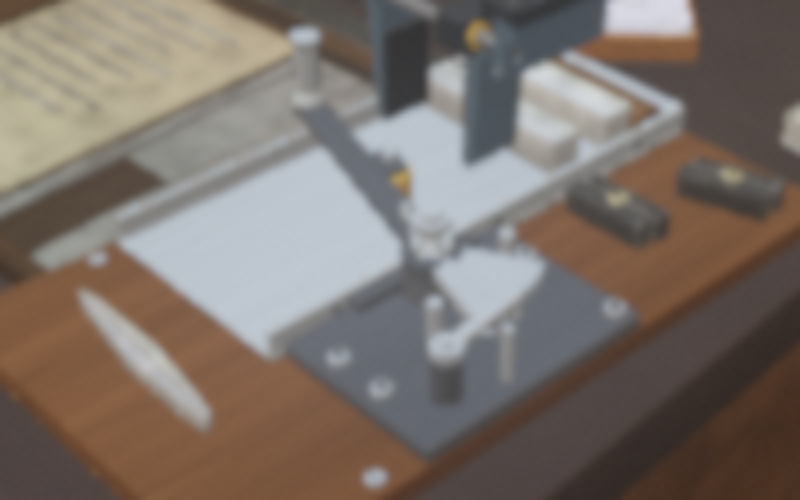

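View pics/top_b.png

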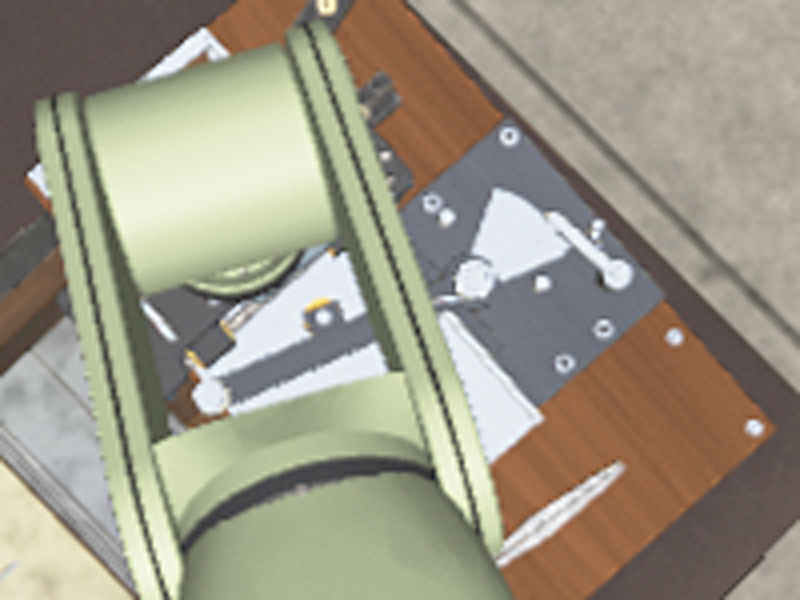

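Request:
jog_arm(series=[[[2.3,-2.6,-6],[0.006,0,0],0.66],[[2.3,-2.6,-12],[0,0,0],0.66],[[2.3,-2.6,-13],[0,0,0],0.66],[[2.3,-2.6,-13],[0,0,0],0.66],[[2.3,-2.6,-13],[0,0,0],0.66]])

```text
time_s: 2.43
ee_pos: [592.9, 187.7, 236.9]
ee_rot: [-179.6, -0.1, 131.6]
force: [0.3, 0.5, 0.2]
gripper_width: 60.3
```

Request:
jog_arm(series=[[[2.3,2,0],[0,0,0],0.66],[[4.5,4,0],[0,0,0],0.66],[[6.8,6,0],[0,0,0],0.66],[[9,8,0],[0,0,0],0.66],[[11.2,10,0],[0,0,0],0.66]])

```text
time_s: 2.85
ee_pos: [603.9, 197.5, 237.0]
ee_rot: [-179.4, -0.1, 131.6]
force: [-2.2, -1.8, 2.4]
gripper_width: 60.2
```

```bash
python3 snap.py c
```

```text
2.95 [604.25891937 197.85347303 236.90863592] [-1.79548660e+02 -6.73384874e-02  1.31614868e+02] [-0.71833775 -1.58983939  1.41046693] 60.1714120666212 galley tcp [-47.33842736  -1.04957075 200.90863592]
```

View pics/side_c.png

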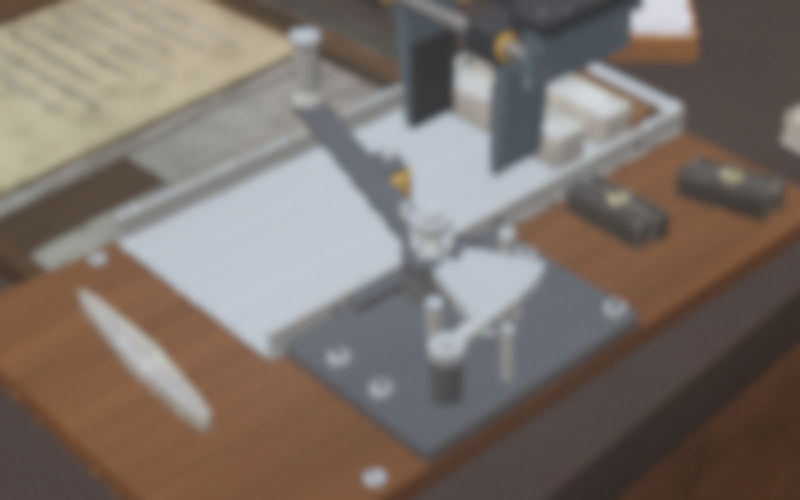

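Request:
jog_arm(series=[[[1.5,1.3,0],[0,0,0],0.66],[[3,2.6,0],[0,0,0],0.66],[[4.5,4,0],[0,0,0],0.66],[[6,5.3,0],[0,0,0],0.66],[[7.5,6.6,0],[0,0,0],0.66]])

```text
time_s: 3.37
ee_pos: [611.8, 204.6, 236.9]
ee_rot: [-179.5, -0.1, 131.6]
force: [-1.9, -1.9, 1.7]
gripper_width: 60.1
```

Request:
jog_arm(series=[[[0.7,0.6,0],[0,0,0],0.66],[[1.4,1.2,0],[0,0,0],0.66],[[2,1.8,0],[0,0,0],0.66],[[2.5,2.3,0],[0,0,0],0.66],[[3,2.7,0],[0,0,0],0.66]])

```text
time_s: 3.78
ee_pos: [614.9, 207.3, 236.8]
ee_rot: [-179.5, -0.1, 131.6]
force: [-2.1, -1.1, 2.7]
gripper_width: 60.3
```

```bash
python3 snap.py d
```

```text
3.8833 [614.93435951 207.37270252 236.83413089] [-1.79549387e+02 -7.37823960e-02  1.31615291e+02] [-1.98703637 -1.82340336  1.38972697] 59.802247779953674 galley tcp [-61.64149163  -1.10529147 200.83413089]
```

View pics/side_d.png

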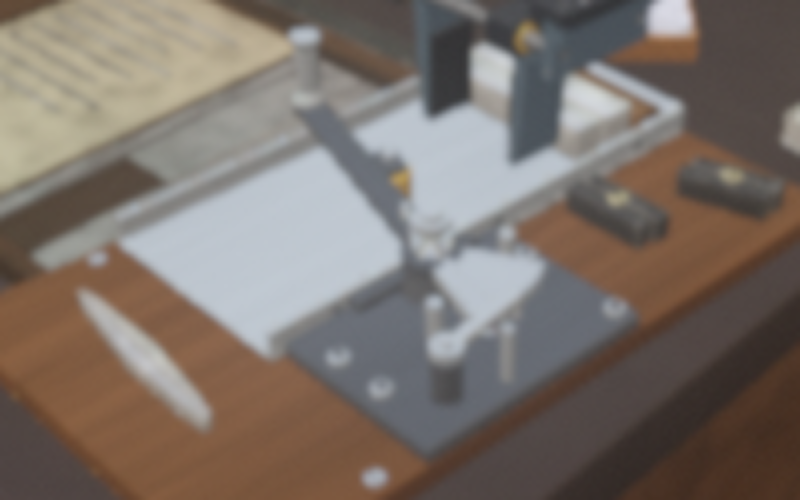

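Nearly closed; the force is still sliding friction only. I'll keep pushing slowly until it rises.

Request:
jog_arm(series=[[[0.4,0.3,0],[0,0,0],0.66],[[0.8,0.7,0],[0,0,0],0.66],[[1.2,1,0],[0,0,0],0.66],[[1.5,1.3,0],[0,0,0],0.66],[[1.5,1.3,0],[0,0,0],0.66]])

```text
time_s: 4.3
ee_pos: [616.2, 208.4, 236.8]
ee_rot: [-179.5, -0.1, 131.6]
force: [-3.8, -3.4, 2.4]
gripper_width: 60.0
```

Request:
jog_arm(series=[[[0.4,0.3,0],[0,0,0],0.66],[[0.8,0.7,0],[0,0,0],0.66],[[1.2,1,0],[0,0,0],0.66],[[1.5,1.3,0],[0,0,0],0.66],[[1.5,1.3,0],[0,0,0],0.66]])

```text
time_s: 4.72
ee_pos: [616.9, 209.0, 236.9]
ee_rot: [-179.3, -0.1, 131.6]
force: [-6.3, -5.4, 5.5]
gripper_width: 60.4
```

```bash
python3 snap.py e
```

```text
4.8167 [616.94448524 209.02411128 236.85133892] [-1.79258718e+02 -1.06202123e-01  1.31622366e+02] [-6.77516132 -4.88336297  5.59170879] 60.07457548414076 galley tcp [-64.24124335  -1.01017389 200.85133892]
```

View pics/side_e.png

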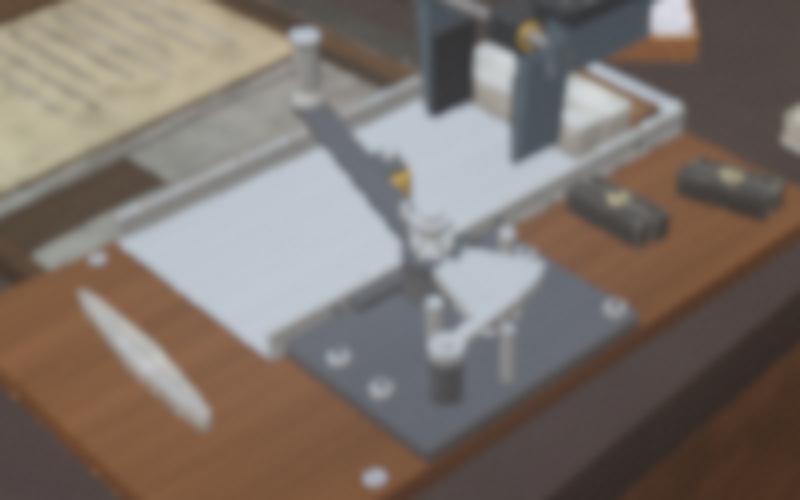

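Request:
jog_arm(series=[[[0.6,0.5,0],[0,0,0],0.66],[[1.2,1,0],[0,0,0],0.66],[[1.6,1.4,0],[0,0,0],0.66],[[1.6,1.4,0],[0,0,0],0.66],[[1.6,1.4,0],[0,0,0],0.66]])

```text
time_s: 5.23
ee_pos: [617.6, 209.5, 236.9]
ee_rot: [-179.0, -0.1, 131.6]
force: [-6.6, -6.5, 6.4]
gripper_width: 60.3
```

Request:
jog_arm(series=[[[-2,-1.8,0],[0,0,0],0.66],[[-7,-6.2,0],[0,0,0],0.66],[[-12,-10.6,0],[0,0,0],0.66],[[-14,-12.4,15],[0,0,0],0.66],[[-16,-14,45],[0,0,0],0.66]])

```text
time_s: 5.65
ee_pos: [600.2, 195.0, 278.5]
ee_rot: [-178.6, -0.3, 131.6]
force: [0.6, 0.4, 0.4]
gripper_width: 60.6
```

Request:
jog_arm(series=[[[0,0,20],[0.008,-0.009,-0.05],0.66],[[-5,0,40],[0.016,-0.018,-0.15],0.66],[[-15,0,60],[0.016,-0.018,-0.27],0.66],[[-30,3,67],[0.016,-0.018,-0.39],0.66],[[-45,6,67],[0.016,-0.018,-0.51],0.66]])

```text
time_s: 6.07
ee_pos: [555.3, 201.1, 348.0]
ee_rot: [179.7, -0.8, 102.0]
force: [0.2, 0.2, -0.1]
gripper_width: 59.7
```

Request:
jog_arm(series=[[[-9,1,0],[0,0,-0.12],0.66],[[-18,2,0],[0,0,-0.24],0.66],[[-27,3,0],[0,0,-0.36],0.66],[[-36,4,0],[0,0,-0.48],0.66],[[-45,5,0],[0,0,-0.6],0.66]])

```text
time_s: 6.48
ee_pos: [509.7, 206.1, 348.0]
ee_rot: [179.7, -0.8, 67.3]
force: [-0.3, 0.2, 0.7]
gripper_width: 60.1
```

```bash
python3 snap.py f
```

```text
6.5833 [509.23941946 206.07467738 348.07489144] [179.70494082  -0.79279851  67.69830086] [ 0.0008882  -0.33626267 -0.18942448] 60.1294535199028 galley tcp [ 18.37943586 -70.16871438 312.07489144]
```

View pics/top_f.png

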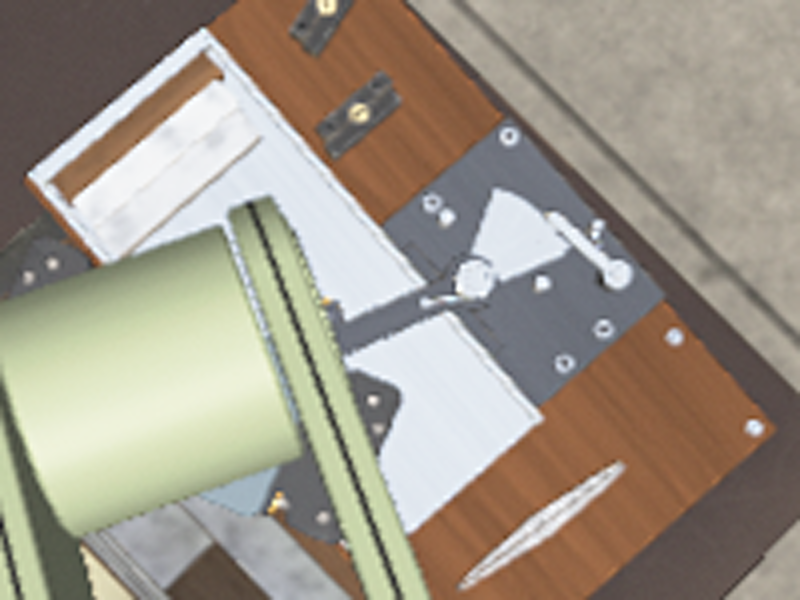

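View pics/side_f.png

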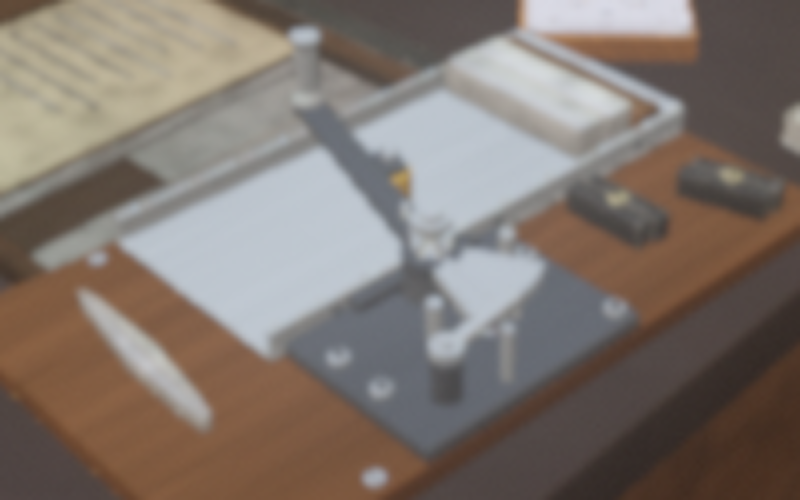

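Request:
jog_arm(series=[[[1,0,0],[-0.005,0.005,-0.11],0.66],[[1,0,0],[-0.011,0.01,-0.22],0.66],[[1,0,-15],[-0.011,0.01,-0.33],0.66],[[1,0,-30],[-0.011,0.01,-0.44],0.66],[[1,0,-40],[-0.011,0.01,-0.457],0.66]])

```text
time_s: 7.0
ee_pos: [510.5, 206.0, 307.0]
ee_rot: [179.8, 0.0, 41.5]
force: [0.0, -0.3, 0.7]
gripper_width: 59.8
```

```bash
python3 snap.py g
```

```text
7.1 [510.06078819 205.82861507 306.27698579] [179.87891605   0.22231559  41.73603765] [-0.62819244  0.12194401 -0.29620667] 60.05604766965462 galley tcp [ 17.92731287 -69.44016922 270.27698579]
```

View pics/side_g.png

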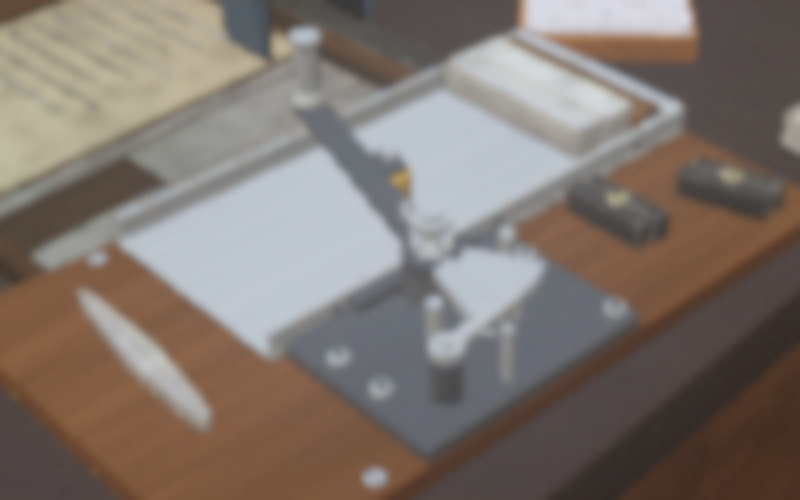

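Request:
jog_arm(series=[[[0,0,-8],[0,0,0],0.66],[[0,0,-16],[0,0,0],0.66],[[0,0,-24],[0,0,0],0.66],[[0,0,-32],[0,0,0],0.66],[[0,0,-34],[0,0,0],0.66]])

```text
time_s: 7.52
ee_pos: [509.7, 205.7, 270.7]
ee_rot: [179.9, 0.4, 41.8]
force: [-0.4, -0.2, 0.4]
gripper_width: 60.0
```

```bash
python3 snap.py h
```

```text
7.6167 [509.90951256 205.7984851  271.60695622] [179.90616747   0.29344604  41.76068855] [0.63007983 0.43688428 0.3947439 ] 60.130660981693865 galley tcp [ 18.06057634 -69.51784147 235.60695622]
```

View pics/side_h.png

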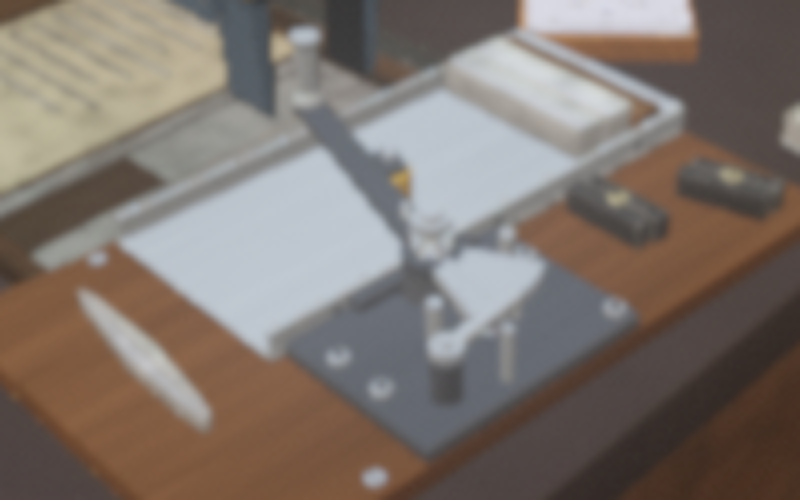

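Request:
jog_arm(series=[[[0,0,0],[0,0,0],0.4],[[0,0,0],[0,0,0],0.2],[[0,0,0],[0,0,0],0.1],[[0,0,0],[0,0,0],0],[[0,0,0],[0,0,0],0]], squeeze=25)

```text
time_s: 8.03
ee_pos: [510.0, 205.8, 271.9]
ee_rot: [179.9, 0.3, 41.8]
force: [-0.5, -0.6, -0.4]
gripper_width: 29.5
```

```bash
python3 snap.py i
```

```text
8.1333 [509.945482   205.8002261  271.79441935] [179.89738088   0.27305852  41.76213032] [-0.30471874  0.85152379  0.17968727] 21.66010907557609 galley tcp [ 18.0324832  -69.49531133 235.79441935]
```

View pics/side_i.png

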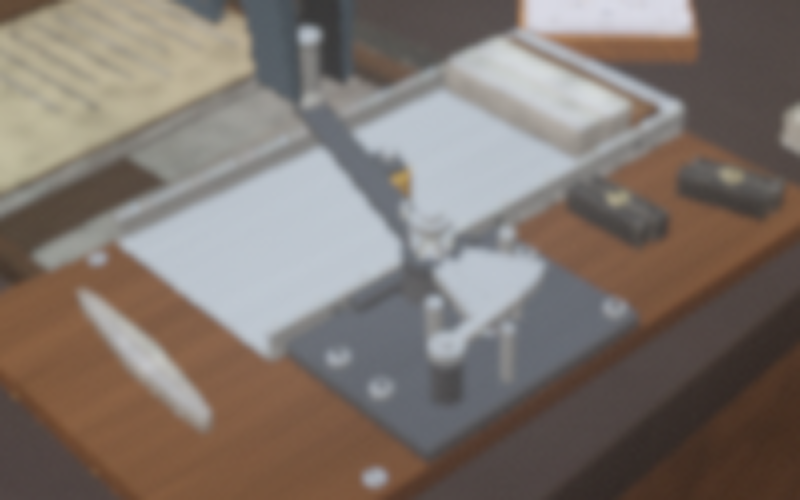

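Request:
jog_arm(series=[[[0,0,0],[0,0,0],0],[[0,0,0],[0,0,0],0],[[0,0,0],[0,0,0],0],[[0,0,0],[0,0,0],0],[[0,0,0],[0,0,0],0]], squeeze=25)

```text
time_s: 8.55
ee_pos: [510.9, 206.6, 272.0]
ee_rot: [179.9, 0.0, 41.7]
force: [3.3, 3.6, -2.8]
gripper_width: 14.4
```

```bash
python3 snap.py j; python3 - <<'E'
import cv2
a=cv2.imread('pics/side_j.png')[0:150,200:450];cv2.imwrite('pics/side_jz.png',cv2.resize(a,None,fx=3,fy=3))
E
```

```text
8.65 [510.84090081 206.62041262 271.97903767] [1.79877090e+02 3.25765739e-02 4.17459116e+01] [ 2.73097596  2.50228924 -2.93245879] 14.833851259438436 galley tcp [ 16.81838213 -69.51627226 235.97903767]
```

View pics/side_jz.png

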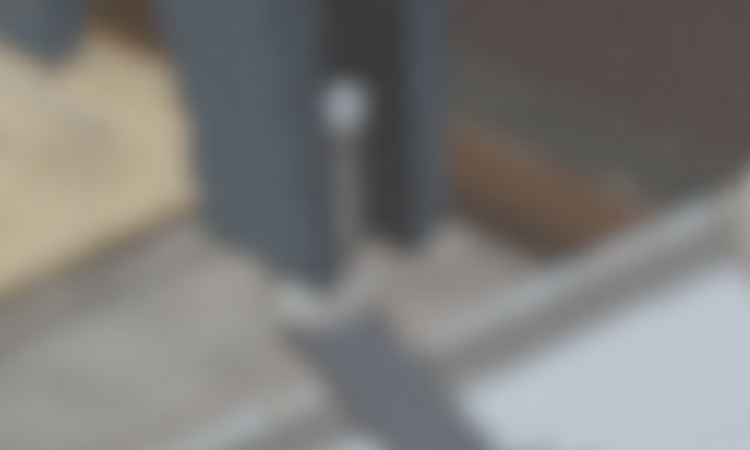

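Request:
jog_arm(series=[[[-5.6,-2.7,0],[0,0,0],0],[[-11,-5.6,0],[0,0,0],0],[[-16.3,-8.7,0],[0,0,0],0],[[-21.4,-12,0],[0,0,0],0],[[-26.4,-15.5,0],[0,0,0],0]], squeeze=25)

```text
time_s: 9.07
ee_pos: [485.9, 192.8, 272.1]
ee_rot: [179.9, -0.4, 41.7]
force: [5.3, 10.3, -6.6]
gripper_width: 14.4
```

```bash
python3 snap.py k
```

```text
9.1667 [484.96311566 192.35927528 272.03749121] [179.91776227  -0.27304551  41.73696908] [ 3.02781146  7.0382578  -5.64759129] 14.722471758285028 galley tcp [ 45.64941287 -75.9824511  236.03749121]
```

View pics/side_k.png

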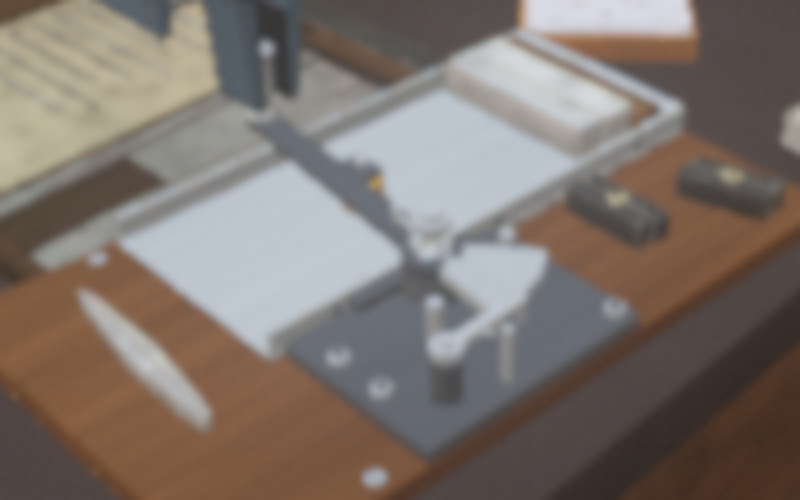

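Request:
jog_arm(series=[[[-5,-3.8,0],[0,0,0],0],[[-9.8,-7.8,0],[0,0,0],0],[[-14.5,-12,0],[0,0,0],0],[[-19,-16.3,0],[0,0,0],0],[[-23.5,-20.8,0],[0,0,0],0]], squeeze=25)

```text
time_s: 9.58
ee_pos: [462.5, 173.9, 272.2]
ee_rot: [-180.0, -0.8, 41.7]
force: [2.3, 14.3, -6.6]
gripper_width: 14.5
```

```bash
python3 snap.py l
```

```text
9.6833 [461.76966863 173.19399404 272.16587258] [-179.95793311   -0.61053844   41.68451122] [ 1.42489711 10.98214522 -5.9458222 ] 14.85350646796301 galley tcp [ 75.71957729 -76.99694707 236.16587258]
```

View pics/side_l.png

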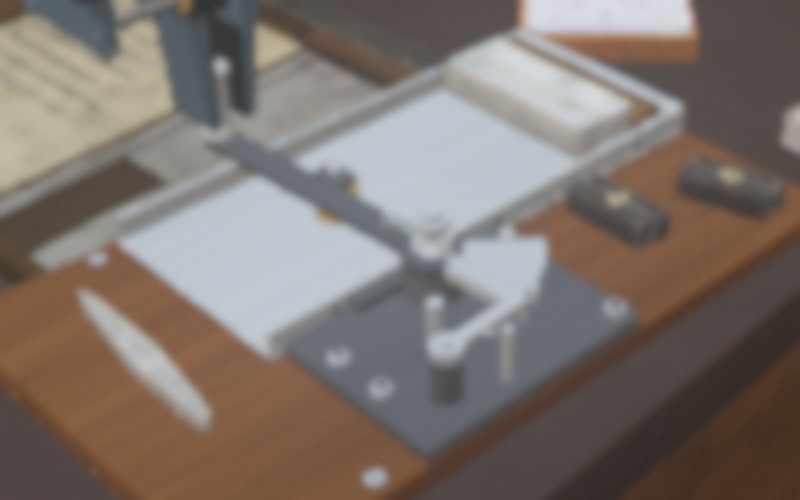

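Request:
jog_arm(series=[[[-3.7,-4.9,0],[0,0,0],0],[[-7.4,-9.7,0],[0,0,0],0],[[-11,-14.8,0],[0,0,0],0],[[-14.5,-19.8,0],[0,0,0],0],[[-17.4,-24.1,0],[0,0,0],0]], squeeze=25)

```text
time_s: 10.1
ee_pos: [445.0, 151.2, 272.3]
ee_rot: [-179.8, -1.0, 41.6]
force: [1.0, 14.1, -5.7]
gripper_width: 14.7
```

```bash
python3 snap.py m
```

```text
10.2 [444.68106865 150.82877372 272.37626644] [-179.79835454   -0.95060268   41.59054338] [ 0.60507682 13.12409841 -4.26443367] 14.831430096854275 galley tcp [103.33782538 -71.56963631 236.37626644]
```

View pics/side_m.png

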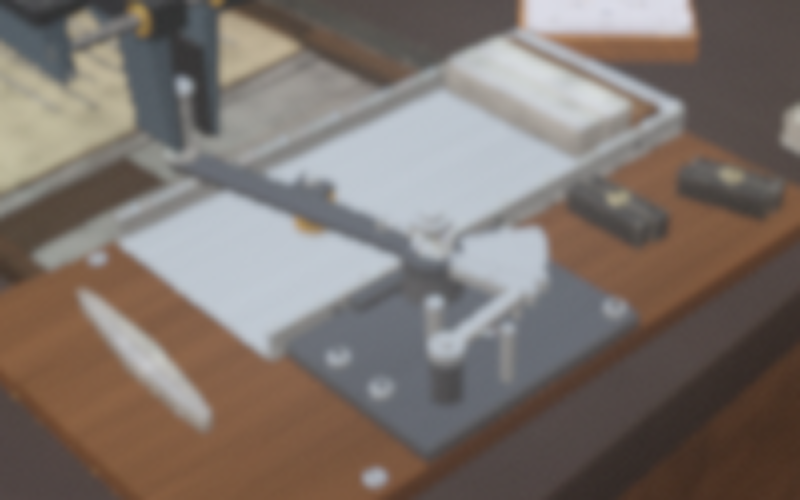

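View pics/top_m.png

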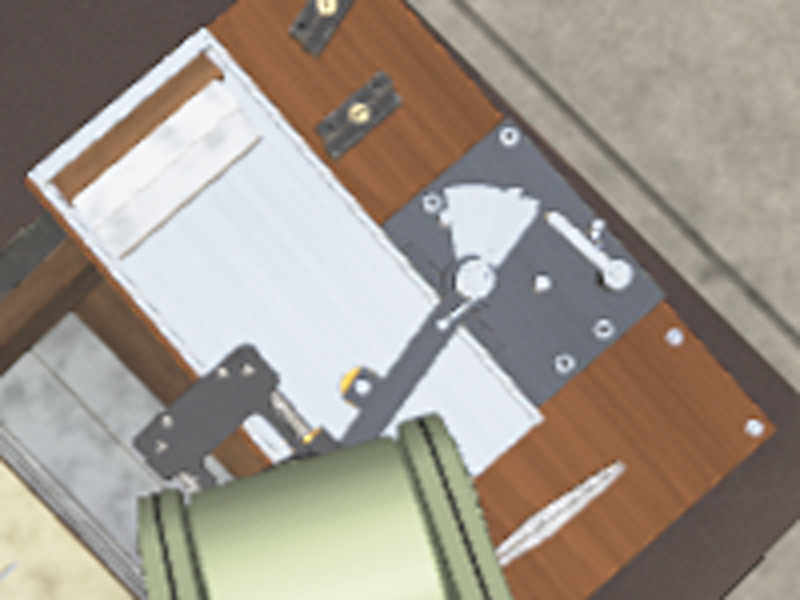

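```bash
python3 - <<'E'
from h import *
p=[569.5,165.7,np.radians(-138.5)]
a=w2g(p,back('side',sc(305,35),111));b=w2g(p,back('side',sc(184,86),111));print(a,b)
for q in (.40,.5,.54,.58): print(q,64-160*np.sin(.29-q),[ (proj('side',g2w(p,(64-160*np.sin(.29-q),85-160*np.cos(.29-q),75)))-proj('side',g2w(p,(18.2,-68.3,75))))*4])
for q in (0,.4,.5,.54,.58): # roller angle in top about pivot
  print(q)
# sector edge angle change in top: edge from pivot(474,277) to corner (497,190)->(442,188) ; other (572,252)->(540,205)
A=lambda u,v:np.array(w2g(p,back('top',tc(u,v),66))[:2])
o=A(474,277)
for i,j in(((497,190),(442,188)),((572,252),(540,205)),((322,315),(362,386))):
  x=A(*i)-o;y=A(*j)-o;print(np.arctan2(x[0]*y[1]-x[1]*y[0],x@y))
E
```

```text
[ 14.79653008 -71.98662807  75.        ] [ 95.90025568 -71.889133    75.        ]
0.4 81.56452813394797 [array([-100.3937951 ,   35.82832545])]
0.5 97.35358397537593 [array([-122.24285123,   47.93761781])]
0.54 103.58463348072368 [array([-130.51743131,   53.1198062 ])]
0.58 109.75235601677369 [array([-138.50509696,   58.49127072])]
0
0.4
0.5
0.54
0.58
0.6025707609175246
0.5752526576627917
0.5235472216821191
```

Request:
jog_arm(series=[[[-1,-1.5,0],[0,0,0],0],[[-2,-3,0],[0,0,0],0],[[-2.8,-4.4,0],[0,0,0],0],[[-2.8,-4.4,0],[0,0,0],0],[[-2.8,-4.4,0],[0,0,0],0]], squeeze=25)

```text
time_s: 10.62
ee_pos: [442.8, 148.3, 272.4]
ee_rot: [-179.7, -1.3, 41.5]
force: [3.3, 12.4, -6.5]
gripper_width: 14.7
```

```bash
python3 snap.py n
```

```text
10.7167 [442.80165936 148.30950642 272.39579782] [-179.69492396   -1.31100923   41.52800841] [ 3.19720024 12.83950808 -6.56370047] 14.922694216338385 galley tcp [106.41473674 -70.92815093 236.39579782]
```

View pics/side_n.png

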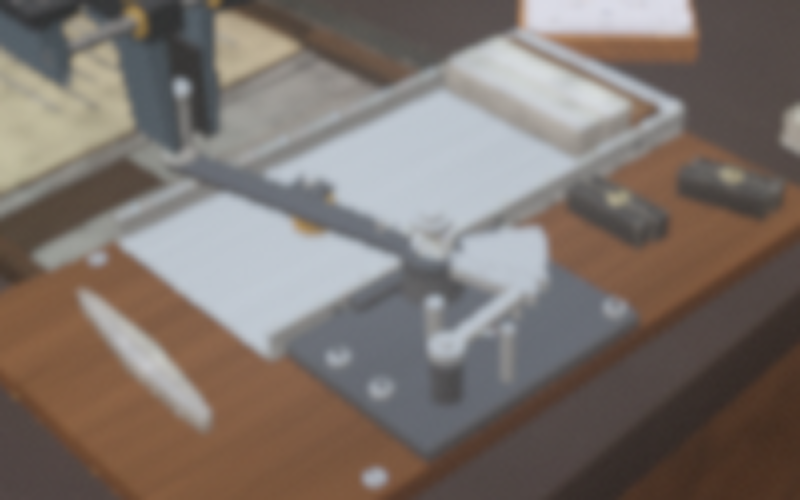

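View pics/top_n.png

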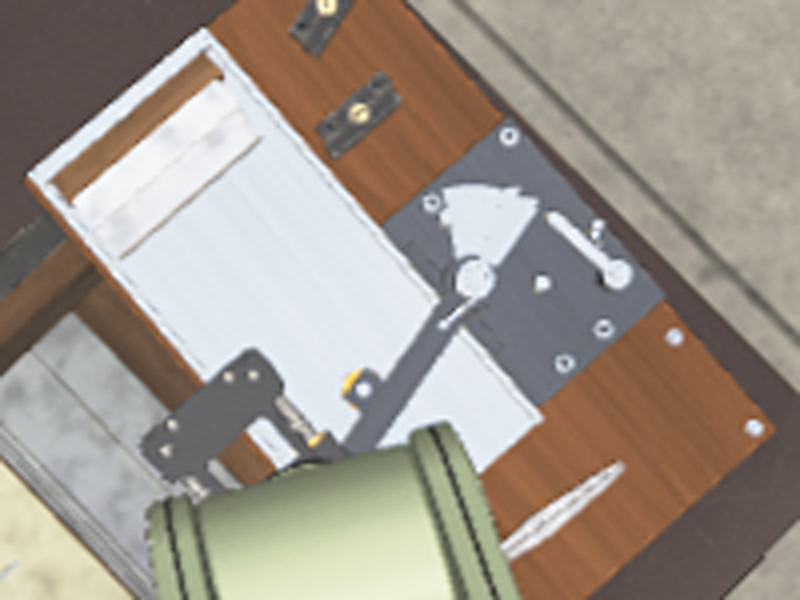

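Request:
jog_arm(series=[[[-1.3,-2,0],[0,0,0],0],[[-2.6,-4,0],[0,0,0],0],[[-3.9,-6.1,0],[0,0,0],0],[[-3.9,-6.1,0],[0,0,0],0],[[-3.9,-6.1,0],[0,0,0],0]], squeeze=25)

```text
time_s: 11.13
ee_pos: [439.8, 144.0, 272.4]
ee_rot: [-179.6, -1.7, 41.5]
force: [3.5, 12.1, -6.8]
gripper_width: 14.6
```

```bash
python3 snap.py o
```

```text
11.2333 [439.77785807 144.04099833 272.37615997] [-179.59262775   -1.65207415   41.4668894 ] [ 2.73511939 12.3135202  -7.33226312] 15.04663186499547 galley tcp [111.50782904 -69.73485874 236.37615997]
```

View pics/side_o.png

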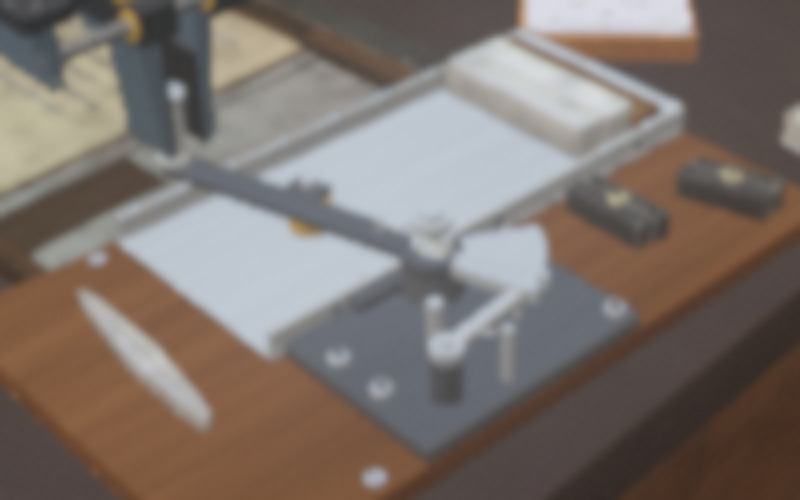

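View pics/top_o.png

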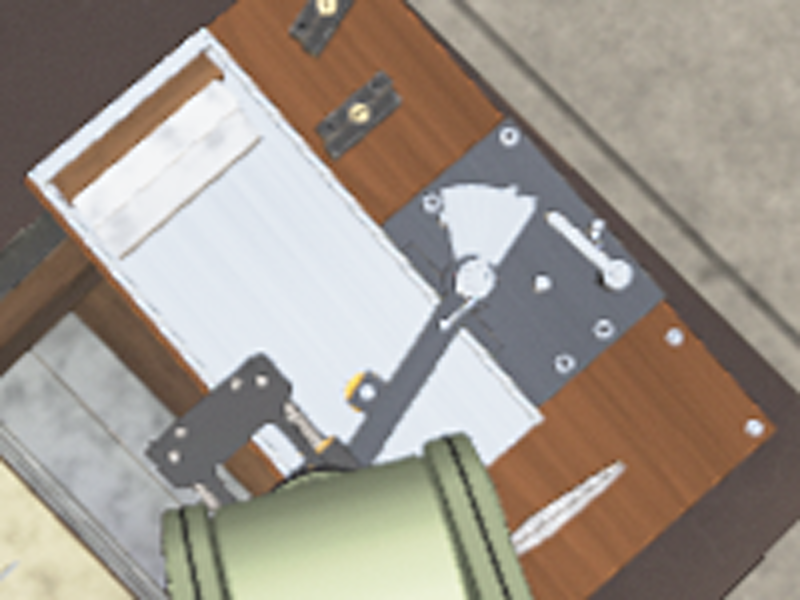

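Request:
jog_arm(series=[[[-1,-1.5,0],[0,0,0],0],[[-2,-3,0],[0,0,0],0],[[-2.5,-4,0],[0,0,0],0],[[-2.5,-4,0],[0,0,0],0],[[-2.5,-4,0],[0,0,0],0]], squeeze=25)

```text
time_s: 11.65
ee_pos: [438.2, 141.8, 272.4]
ee_rot: [-179.5, -2.0, 41.4]
force: [3.8, 12.1, -7.0]
gripper_width: 14.9
```

```bash
python3 snap.py p
```

```text
11.75 [438.26117518 141.83121826 272.38519598] [-179.50962161   -1.99540011   41.41603452] [ 3.91218383 10.92937156 -6.71941288] 14.858531123420802 galley tcp [114.10800195 -69.0848158  236.38519598]
```

View pics/side_p.png

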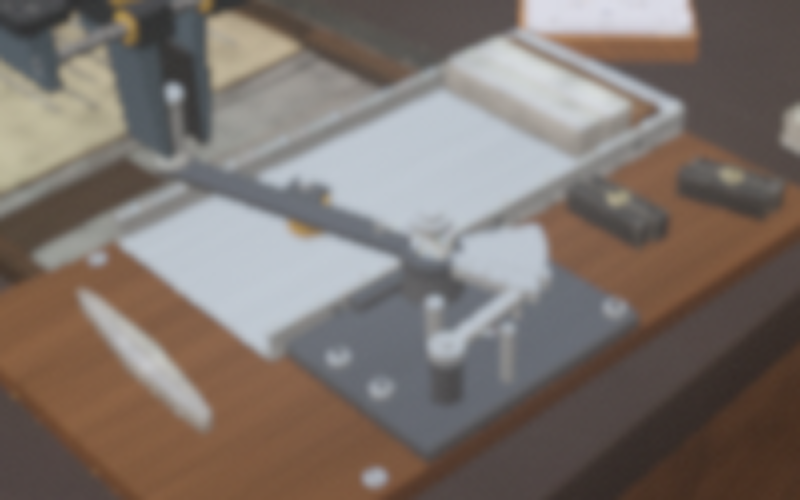

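View pics/top_p.png

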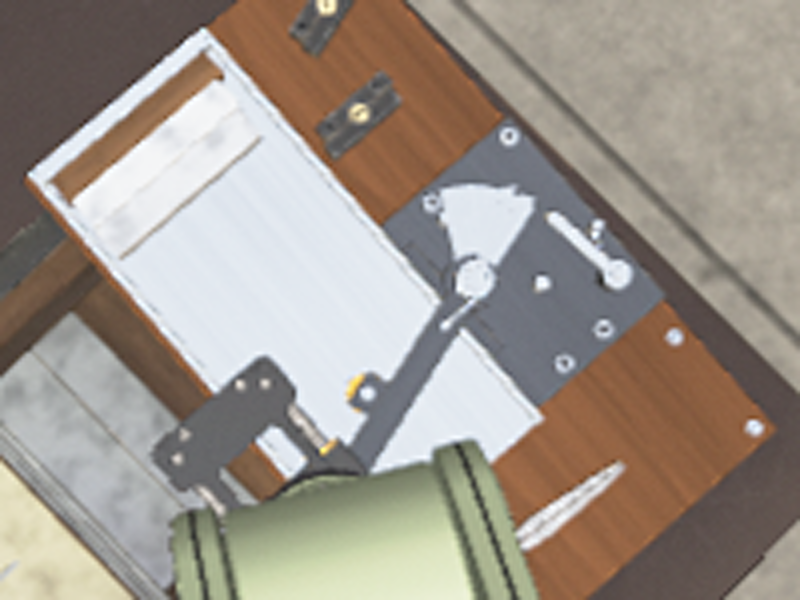

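```bash
python3 - <<'E'
from h import *
p=[569.5,165.7,np.radians(-138.5)]
for uv in((262,138),(122,258)):print(w2g(p,back('top',tc(*uv),61.5)))
for q in(.54,.58):print(q,(proj('side',g2w(p,(64-160*np.sin(.29-q),85-160*np.cos(.29-q),75)))-proj('side',g2w(p,(18.2,-68.3,75))))*4)
from workcell import telemetry
s=telemetry.state();print(s['time_s'],s['ee_pos'],s['qvel'],s['force'])
E
```

```text
[-77.29540975  49.94237462  25.5       ]
[-77.15590364 -55.54466254  25.5       ]
0.54 [-130.51743131   53.1198062 ]
0.58 [-138.50509696   58.49127072]
11.75 [438.26117518 141.83121826 272.38519598] [-0.11061076  0.01595305  0.08953656  0.0896878  -0.01816874 -0.05935625] [ 3.91218383 10.92937156 -6.71941288]
```

Request:
jog_arm(series=[[[-1,-1.5,0],[0,0,0],0],[[-2,-3,0],[0,0,0],0],[[-3,-4.6,0],[0,0,0],0],[[-3,-4.6,0],[0,0,0],0],[[-3,-4.6,0],[0,0,0],0]], squeeze=25)

```text
time_s: 12.17
ee_pos: [437.0, 140.0, 272.4]
ee_rot: [-179.4, -2.6, 41.3]
force: [6.1, 18.7, -11.9]
gripper_width: 14.8
```

```bash
python3 snap.py q
```

```text
12.2667 [436.98680226 140.03753935 272.43854489] [-179.38470692   -2.55636517   41.29240083] [  5.46753141  18.00159247 -11.82328121] 14.800331518103446 galley tcp [116.25097844 -68.58585476 236.43854489]
```

View pics/side_q.png

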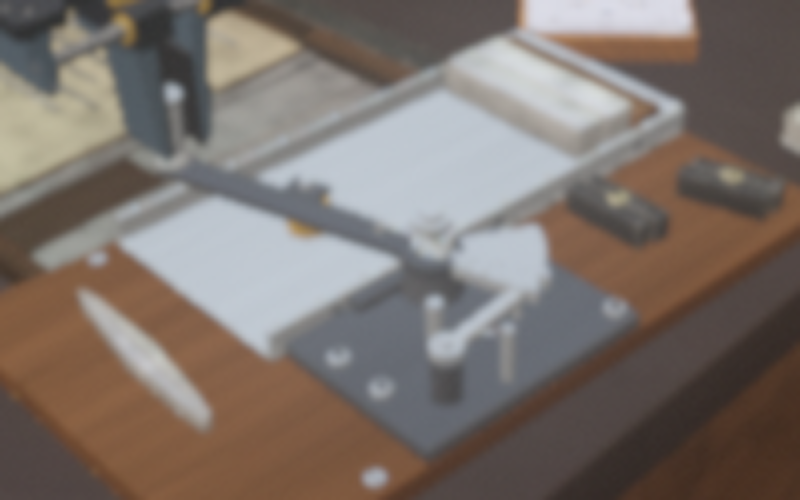

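The force has jumped from about 10 N to 16 N along the galley and the post no longer moves, so the arm is on its back stop. The bars are flush, so I'm handing in while holding.

```bash
python3 -c "
from workcell import env,telemetry
print(env.job_done()); s=telemetry.state(); print(s['time_s'],s['ee_pos'],s['force'],s['gripper_width'])"
```

```text
the job is handed in; nothing more can be done
None
the job is handed in; nothing more can be done
```

The loose bar is closed up flush against the set bar, and the lock arm is fully back with the gripper still holding it there. I handed the job in at about 12.3 s. No verdict was reported, and the state could not be read after hand-in.

- **Loose bar:** I pushed it low with two spread fingers until the force rose from about 3 N to 9 N. In the pictures no gap shows. Its outer face measures x ≈ -77.2 mm at both ends, so it is parallel. I expected -78 ± 1 mm, and the set bar shows no movement.
- **Lock arm:** I gripped the post (25 N grip) and drew it back until the post stopped moving. The push along the galley rose from about 10 N to 16 N, which means it is against its back stop.
- **Arm angle:** The estimates disagree a little. The tool position gave about 0.58 rad, and the side picture gave 0.54 to 0.58 rad. All are above the 0.50 needed.
- **Pawl and other objects:** The pawl's angle could not be measured directly. I took it as dropped in because the arm is well past the second click. The quoins and tweezers look unmoved in the pictures.
- **Tool tilt:** The tool had tilted about 2.6° under the holding load. I left it that way because correcting it would have eased the push.

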